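Clip on the end stop and hold the lug block in the fixture corner

TASK

Take the spring clip off its stand, clip it over the fence of the corner fixture so that it sits right down in the fence's notch as an end stop, and let go of it. Then set the lug block flat on the fixture plate and press it into the corner: its long side flat against the fence and its bare end (the end away from the lug) against the clip. Finish while holding the block, pressing it on both stops at once, and leave the other things on the bench where they are.

Things in the scene. Friction and masses are not known exactly. Their poses are not given: they have to be found in the camera images.
- fixture: Corner fixture, fixed to the bench: dark steel base plate 110 (x) x 180 (y) x 12 mm thick; origin at the centre of its underside. Its steel fence stands on the plate and runs along the fixture's y, on the +x side. The plate between the fence and its -x edge is free: the block goes there.
- fence: The fixture's steel fence, 10 mm thick (x), 170 long (y), 36 high above the plate. Origin at the middle of its foot, on the plate's top, 40 mm to +x of the plate's centre; axes as the fixture's. Its face at x = -5 mm is the first stop. Near its +y end the top has a notch: floor 18 mm above the plate, from y = 35 to 75 mm.
- notch (a point): Centre of the notch's floor on the fence; y along the fence, x across it, z up. A seated clip has its origin here.
- stand: Low grey stand, fixed to the bench, on which the clip is parked: base 75 x 90 x 12 mm, with an upright steel tab 10 mm thick (x) and 80 mm long (y) whose top is 30 mm above the bench. Origin at the centre of the underside.
- clip: Loose steel spring clip, 0.16 kg: two jaws below astride an edge, two handles above leaning outward. Origin: centre of the bridge's underside (rests on the tab or notch floor). y along the edge, x across, z up. Jaws 30 mm long (y), 14 mm thick (x = 5 to 19 mm either side when shut on a 10 mm edge), down to 14 mm below the origin. The jaw's flat end facing the block (15 mm from the origin along y) is the second stop.
- clip_grip (a point): Midway between the clip's handles, 58 mm above its origin. Handles 24 mm wide (y), tops 73 mm above the origin, 50 mm over their outsides. Squeezed together across x with about 9 N they end parallel, 20 mm over the outsides, at a stop, and each jaw tip opens about 7 mm, the bridge staying midway. Let go, the jaws spring shut with about 10 N.
- block: Loose aluminium lug block, about 0.35 kg: base 50 (x) x 80 (y) x 28 mm, origin at the centre of its underside, z up. On top a lug to grip, 14 mm thick (x), 40 long (y, -38 to +2 mm), from 28 to 68 mm high. The end at y = +40 mm is the bare end; the long side at x = +25 mm meets the fence when the block's axes are parallel to the fixture's.
- bare_end (a point): Middle of the block's bare end face (y = +40 mm), 14 mm above its underside; axes as the block's. Friction on plate and stops is high: part of a sideways push is lost to it, so press each way with some 10 to 20 N.
- bolt_long: Bystander: bolt standing on its head, 78 mm high, head 38 mm. Origin under its head.
- bolt_short: Bystander: bolt standing on its head, 58 mm high, head 38 mm. Origin under its head.
- coupling_nut: Bystander: upright coupling nut, 36 mm across, 50 mm high. Origin at its underside.
- plain_block: Bystander: plain aluminium block 45 x 45 x 28 mm with no lug. Origin at its underside.
- wrench: Bystander: steel wrench lying on the bench.
- can: Bystander: grey can, 60 mm across, 100 mm high. Origin at its underside.
- washer: Bystander: flat steel ring, 60 mm across, 6 mm thick.
Not all that is in view belongs to the job. What is shaped like the clip but purple is not meant.

How it is judged:
On the way:
1. the clip sits down in the notch, shut on the fence, and has been let go (x of clip in the frame of notch between -0.004 and 0.004 m and y of clip in the frame of notch between -0.008 and 0.008 m and z of clip in the frame of notch below 0.008 m and angle between clip's own z axis and vertical below 0.15 rad and contact force between clip and fence above 3 N and contact force between clip and the fingers below 0.1 N), for 0.2 s.
At the end, for the whole second after the job is handed in: Block flat on the plate (3 mm, 0.06 rad), parallel to the fence (0.05 rad), long side on the fence and bare end on the clip (3-4 mm), over 1.5 N on each, held by the fingers, at rest; clip seated in the notch (4 mm across, 8 along, 8 in height) and not touched by the fingers (contact force between block and fence above 1.5 N and contact force between block and clip above 1.5 N and contact force between block and the fingers above 1.5 N and angle between the y axis of block and the y axis of fence, either way round below 0.05 rad and angle between block's own z axis and vertical below 0.06 rad and z of block in the frame of fence between -0.003 and 0.003 m and x of block in the frame of fence between -0.033 and -0.027 m and y of bare_end in the frame of clip between -0.019 and 0.019 m and distance between bare_end and clip below 0.045 m and linear speed of block below 0.01 m/s and x of clip in the frame of notch between -0.004 and 0.004 m and y of clip in the frame of notch between -0.008 and 0.008 m and z of clip in the frame of notch below 0.008 m and angle between clip's own z axis and vertical below 0.2 rad and contact force between clip and the fingers below 0.1 N); the arm keeps its last pose, push and grip.
It fails at once if a bystander on the bench was shifted by more than 30 mm (distance of any of bolt_long, bolt_short, coupling_nut, plain_block, wrench, can, washer from where it was at the start of the episode above 0.03 m).
It also fails if it takes over 72 s, if anything falls off the work surface, if the arm or the gripper's body presses on something with over 40 N, if the wrist force passes 120 N, or if a joint passes its speed limit or range.

ROBOT

A 7-joint arm with a two-finger parallel gripper is mounted at the origin on the work surface. World frame = base frame: x ahead of the robot, y to its left, z up, the work surface at z = 0. Lengths are in m, angles in rad, forces in N, time in s.
With the tool pointing down it reaches from about 0.425 to 0.925 m from the base axis. Payload 6.8 kg.
Tool frame: the origin (TCP) lies midway between the tips of the shut fingers; the grasp point (between the pads) lies 19 mm behind it; y points along the fingers, x is the direction in which the jaws open and shut, and the axes are right-handed (so a half turn about y gives the same grasp; the last joint's range is limited). The gripper opens to 85 mm and grips with 20 to 120 N. Pads are 22 mm wide; open, the fingers measure 114 mm over their backs; the gripper's body (76 mm by 85 mm) begins 54 mm behind the grasp point. The pads swing forward as they close: fully open they stand 13 mm farther back than shut.
Start: joints at [1.015, 0.477, 0.022, 1.555, -0.011, 1.109, -0.083], TCP at [0.292, -0.608, 0.231] pointing down, gripper open.
Joint ranges: [-2.96, 2.96], [-0.34, 2.1], [-1.41, 1.46], [0.24, 2.44], [-1.37, 4.51], [0.17, 1.92], [-2.96, 2.96]. Speed limits (rad/s): [2.39, 2.39, 3.14, 3.14, 3.14, 3.14, 3.14].

INTERFACE

Orientations are given as a unit quaternion [x, y, z, w].
In Python, from plant import ctrl, read_camera, camera_params, sign_off gives the robot as it stands. The module is installed in compiled form; this text tells all that it offers.
- The arm moves only by the tool arm_command, never from a script. Its arguments are lists of equal length, an entry for each row: "linear": the shift along the tool's x, y, z in m, a list of three; "yaw": the turn about the tool's y in degrees; "grip": the opening, from 0 (shut) to 1 (fully open). A call has 1 to 12 rows; each row is the pose to reach, as a shift and turn from the pose commanded when the call began, along the tool's axes at that moment; what a row does not reach only later rows make up. A row lasts 1/10 s, in which the tool goes at most 50 mm and 8.59 degrees, less where a joint would pass 70% of its speed; a pose out of reach is approached as far as the arm can. A call with a gripper value outside its range is refused whole. The fingers move at their own pace and stop on an object; "force" is the grip in N (left out, the last holds). Time passes only in rows, so rows that repeat a pose let the fingers close. It gives the time, the measured TCP pose, the force and the opening at its end, in the units of the state.
- ctrl.read_state(): the state, without advancing time (a new reading comes with each control period).
- read_camera(name): name is "scene" or "side" or "wrist"; returns the picture (400x640x3 uint8, red, green, blue); there is no depth.
- camera_params(name): a dict with "mtx" (3x3 intrinsics, pixels), "pose" (4x4, takes a point from camera to world coordinates); the wrist camera has in their place "T_tool_cam" (4x4, takes a point from camera to tool coordinates, whose origin is the TCP and whose axes are the tool frame's). Camera axes: x right, y down, z forward; pixel columns grow to the right and rows downward; lengths in m; the calibration is good to about 2 mm. A picture is of the moment at which its call begins: read the wrist's pose just before it. camera_params takes no time and is no camera call.
- sign_off(): hands the job in, once; it reports no verdict.
The state is a dict: "time": time; "q": joint angles; "dq": joint speeds; "effort": joint torques, N m; "tcp_pos": TCP position; "eef_rot": TCP orientation; "force": force on the tool from outside, world axes, zero at the start; "moment": the same for the moment, N m; "grip_width": finger opening in m.
Only numpy, scipy, OpenCV 4.12 (cv2) and the standard library are available. Lean on these libraries where they do the work, as an engineer would, in place of code of your own. Each camera call takes 0.05 s, during which the arm holds its last target.

## Working session

There is one attempt and no reset: what is moved stays moved. The work goes in short steps, Python scripts to look and compute and a tool call to move; the robot and the scene stay as the last step left them, time stands still between calls to the robot, and variables do not carry over. Pictures are saved under pics/ and viewed, and the job is handed in when it is done.

Besides the shell and the picture viewer there is one more tool, called after ">>>" as name(argument=value, ...), one argument or row to a line, values as JSON. arm_command: Moves the arm, as the interface text tells. Its arguments: {"type":"object","properties":{"linear":{"type":"array","items":{"type":"array","items":{"type":"number"}}},"yaw":{"type":"array","items":{"type":"number"}},"grip":{"type":"array","items":{"type":"number"}},"force":{"type":"number"}},"required":["linear","yaw","grip"]}

```bash
mkdir -p pics
python3 - <<'E'
from plant import ctrl, read_camera, camera_params
import cv2,numpy as np
np.set_printoptions(precision=4,suppress=True)
s=ctrl.read_state();print(s)
for n in("scene","side","wrist"):
    im=read_camera(n);cv2.imwrite(f"pics/{n}0.png",im[:,:,::-1]);p=camera_params(n)
    for k in p:print(n,k,np.array(p[k]).tolist())
E
```

```text
{'time': 0.0, 'q': array([ 1.0149,  0.4778,  0.0223,  1.5564, -0.0115,  1.1093, -0.0831]), 'dq': array([-0.0011, -0.0022,  0.0012,  0.0018,  0.0013, -0.0001,  0.002 ]), 'effort': array([ -0.0003, -59.6443,   1.6078, -28.12  ,   0.0124,   0.0093,
        -0.    ]), 'tcp_pos': array([ 0.292 , -0.6079,  0.2303]), 'eef_rot': array([-0.5982,  0.3771, -0.3759,  0.5988]), 'force': array([-0.1854,  0.3585, -0.2367]), 'moment': array([ 0.0289, -0.0048, -0.0001]), 'grip_width': 0.08533720502415283}
scene mtx [[376.65850472039784, 0.0, 319.08679131730077], [0.0, 376.65850472039784, 197.97498708551734], [0.0, 0.0, 1.0]]
scene pose [[0.3888126383855402, 0.7473824225085657, -0.538743210404459, 1.0757529081207489], [0.9212839272263805, -0.31045466306191877, 0.23420894008864757, -0.2225235568468284], [0.007788303153604245, -0.5873988565773162, -0.8092601099928559, 0.8871434155949177], [0.0, 0.0, 0.0, 1.0]]
side mtx [[404.3366002065478, 0.0, 315.5483000352546], [0.0, 404.3366002065478, 201.64543077829953], [0.0, 0.0, 1.0]]
side pose [[-0.7041555402824741, -0.5445768782154695, 0.45563252605865473, 0.11926856445075575], [-0.7100072749021598, 0.5467106565092639, -0.44384358466155466, 0.42271626303959925], [-0.007392203697548446, -0.6360373273419597, -0.7716228829889576, 0.8036607900409555], [0.0, 0.0, 0.0, 1.0]]
wrist mtx [[350.5030763105809, 0.0, 322.5035720614648], [0.0, 350.5030763105809, 201.566641100805], [0.0, 0.0, 1.0]]
wrist T_tool_cam [[0.9999997173964535, 0.0007057192870333432, 0.0002591665453955494, 0.0006911086087559859], [-4.423950734727363e-05, -0.28889196356786434, 0.9573617035524072, -0.1430588999515521], [0.0007504997510542477, -0.9573614444639962, -0.2888918507052977, 0.07288851937985119], [0.0, 0.0, 0.0, 1.0]]
```

View pics/scene0.png

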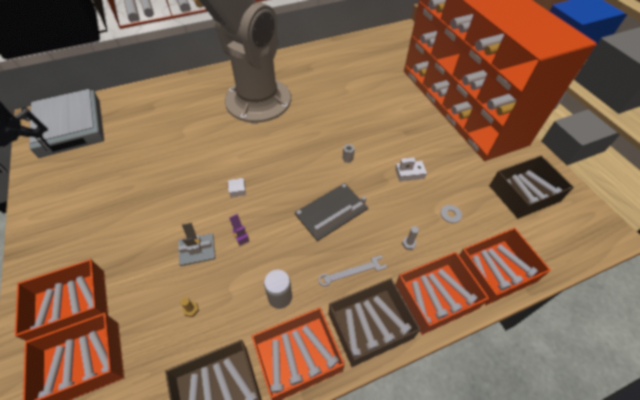

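View pics/side0.png

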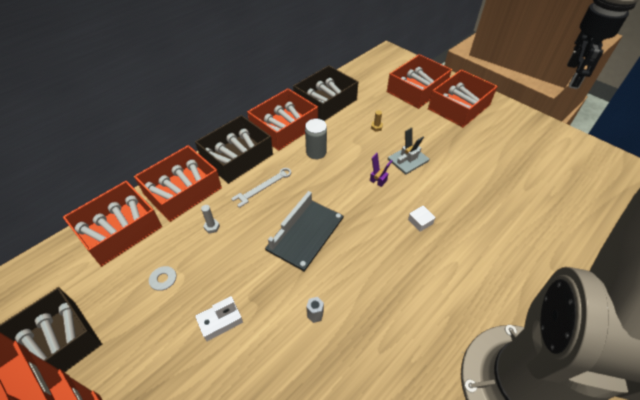

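View pics/wrist0.png

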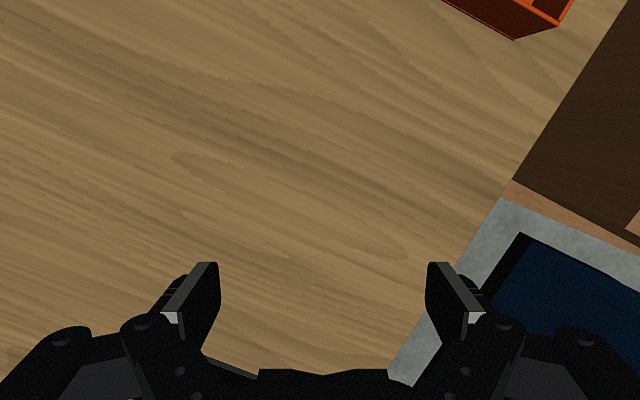

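```bash
cat > h.py <<'E'
from plant import ctrl, read_camera, camera_params
import cv2,numpy as np
from scipy.spatial.transform import Rotation as R
np.set_printoptions(precision=4,suppress=True)
def cam(n,st=None):
    p=camera_params(n);K=np.array(p["mtx"])
    if n=="wrist":
        st=st or ctrl.read_state();T=np.eye(4);T[:3,:3]=R.from_quat(st["eef_rot"]).as_matrix();T[:3,3]=st["tcp_pos"]
        return K,T@np.array(p["T_tool_cam"])
    return K,np.array(p["pose"])
def ray(c,uv,z):
    K,P=c;d=P[:3,:3]@np.linalg.inv(K)@np.array([uv[0],uv[1],1.]);o=P[:3,3]
    return o+d*(z-o[2])/d[2]
def proj(c,X):
    K,P=c;X=np.atleast_2d(X);q=(X-P[:3,3])@P[:3,:3];q=q@K.T;return q[:,:2]/q[:,2:]
def crop(im,x0,y0,x1,y1,s,name):
    cv2.imwrite(f"pics/{name}.png",cv2.resize(im[y0:y1,x0:x1],None,fx=s,fy=s,interpolation=cv2.INTER_CUBIC))
E
python3 - <<'E'
from h import *
a=cv2.imread("pics/scene0.png");b=cv2.imread("pics/side0.png")
crop(a,165,205,265,280,8,"c1");crop(a,285,150,445,250,5,"c2")
crop(b,360,110,460,185,8,"c3");crop(b,190,180,350,340,3.75,"c4")
cs,cd=cam("scene"),cam("side")
for n,u,v in[("stand",(197,250),(409,160)),("purple",(240,230),(378,175)),("fix",(332,211),(305,235)),("block",(411,171),(219,320)),("nut",(348,158),(315,318)),("plain",(236,190),(421,220)),("can",(278,302),(316,153)),("boltL",(410,246),(211,230)),("boltS",(190,312),(377,130)),("washer",(452,214),(163,278))]:
    print(n,ray(cs,u,0),ray(cd,v,0))
E
```

```text
stand [ 0.5178 -0.3291  0.    ] [ 0.5155 -0.3315  0.    ]
purple [ 0.5019 -0.2077 -0.    ] [ 0.5402 -0.2256  0.    ]
fix [0.5413 0.0503 0.    ] [0.5378 0.0518 0.    ]
block [0.4992 0.3354 0.    ] [0.5096 0.3267 0.    ]
nut [ 0.3765  0.1791 -0.    ] [0.3717 0.1823 0.    ]
plain [ 0.3644 -0.1808  0.    ] [ 0.3669 -0.1824  0.    ]
can [ 0.7338 -0.1788  0.    ] [ 0.7209 -0.1674  0.    ]
boltL [0.7242 0.1968 0.    ] [0.7109 0.2037 0.    ]
boltS [ 0.6762 -0.3798  0.    ] [ 0.6612 -0.367   0.    ]
washer [0.6813 0.3601 0.    ] [0.6784 0.357  0.    ]
```

View pics/c1.png

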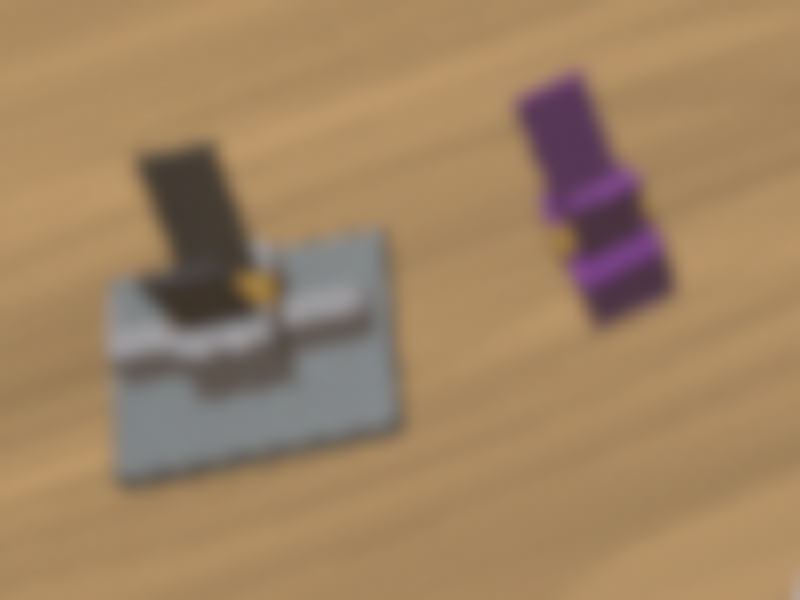

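View pics/c2.png

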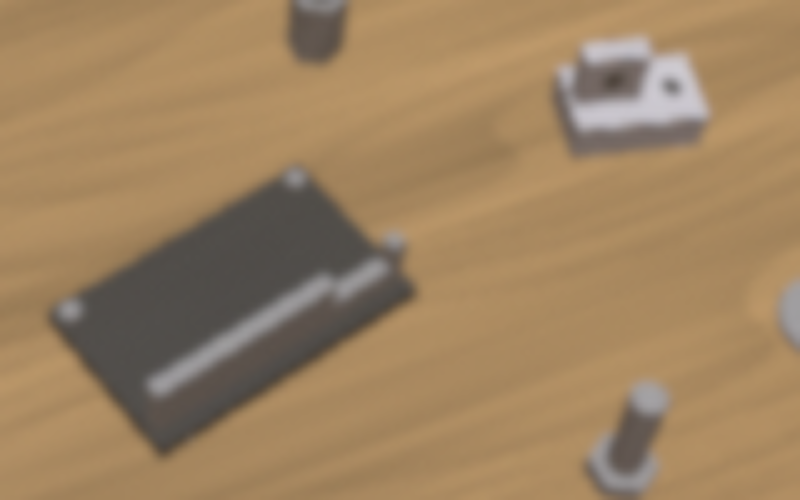

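View pics/c3.png

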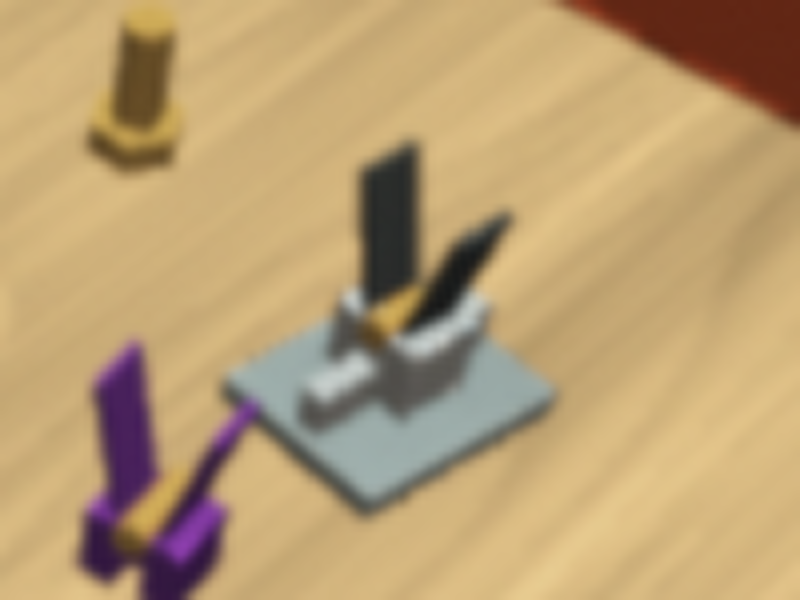

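View pics/c4.png

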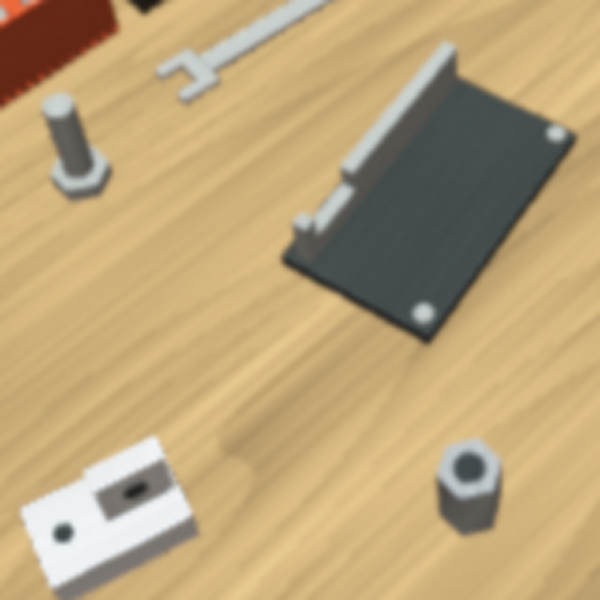

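```bash
cat >> h.py <<'E'
from scipy.optimize import least_squares
def fit(obs,x0):
    # obs: list (cam, localXYZ, uv) ; pose x,y,yaw (z local=world z)
    def res(p):
        c,s=np.cos(p[2]),np.sin(p[2]);r=[]
        for cm,L,uv in obs:
            X=np.array([p[0]+c*L[0]-s*L[1],p[1]+s*L[0]+c*L[1],L[2]]);r+=list(proj(cm,X)[0]-uv)
        return np.array(r)
    o=least_squares(res,x0,loss="soft_l1");return o.x,res(o.x).reshape(-1,2)
E
python3 - <<'E'
from h import *
S,D=cam("scene"),cam("side")
s1=lambda u,v:np.array([165+u/8,205+v/8]);s3=lambda u,v:np.array([360+u/8,110+v/8])
s2=lambda u,v:np.array([285+u/5,150+v/5]);s4=lambda u,v:np.array([190+u/3.75,180+v/3.75])
def b(hx,hy,z):return lambda sx,sy:(sx*hx,sy*hy,z)
c=b(.0375,.045,.012)
st=[(S,c(-1,-1),s1(108,280)),(S,c(-1,1),s1(385,230)),(S,c(1,1),s1(400,420)),(S,c(1,-1),s1(120,477)),(D,c(1,1),s3(222,380)),(D,c(-1,1),s3(368,503)),(D,c(-1,-1),s3(556,390))]
p,r=fit(st,[.517,-.33,0]);print("stand",p,np.degrees(p[2]),r.round(1).tolist())
c=b(.055,.09,.012)
st=[(S,c(-1,-1),s2(50,315)),(S,c(-1,1),s2(302,165)),(S,c(1,1),s2(415,288)),(S,c(1,-1),s2(163,443)),(D,c(1,1),s4(285,257)),(D,c(-1,1),s4(428,334)),(D,c(-1,-1),s4(577,133))]
f=lambda x,y,z:(.04+x,y,.012+z)
st+=[(S,f(-.005,-.085,.036),s2(148,380)),(D,f(-.005,-.085,.036),s4(457,48)),(D,f(-.005,.035,.036),s4(352,177))]
p,r=fit(st,[.54,.05,.4]);print("fix",p,np.degrees(p[2]),r.round(1).tolist())
c=b(.025,.04,.028)
st=[(S,c(-1,-1),s2(558,72)),(S,c(-1,1),s2(687,54)),(S,c(1,1),s2(708,120)),(S,c(1,-1),s2(576,130)),(D,c(1,1),s4(22,508)),(D,c(-1,1),s4(60,588)),(D,c(-1,-1),s4(196,518))]
p,r=fit(st,[.5,.33,.1]);print("block",p,np.degrees(p[2]),r.round(1).tolist())
s=ctrl.read_state();print(R.from_quat(s["eef_rot"]).as_matrix())
E
```

```text
stand [ 0.5187 -0.3273 -0.15  ] -8.591575420531182 [[-0.1, -0.7], [-0.3, -1.5], [0.3, -0.9], [-0.5, -0.3], [-1.0, -1.2], [-0.3, -0.9], [-0.3, -0.8]]
fix [0.5402 0.0489 0.2371] 13.584394190384522 [[-1.0, -2.0], [-1.2, -1.7], [0.5, -1.7], [-0.3, 0.1], [-1.8, -0.7], [-0.0, 0.4], [-0.4, -0.6], [-0.2, -0.6], [-0.6, -0.5], [-0.2, -1.3]]
block [ 0.5038  0.3255 -0.2576] -14.758030974559858 [[-0.8, -2.2], [-1.2, -1.3], [-0.3, -2.0], [-0.0, -1.2], [-0.5, -0.3], [-2.0, -0.6], [-0.5, -1.6]]
[[ 0.433  -0.0007  0.9014]
 [-0.9014  0.0013  0.433 ]
 [-0.0015 -1.     -0.0001]]
```

```bash
cat >> h.py <<'E'
def plan(p,az_deg,st=None):
    st=st or ctrl.read_state();M=R.from_quat(st["eef_rot"]).as_matrix()
    d=M.T@(np.array(p)-st["tcp_pos"]);az=np.degrees(np.arctan2(M[1,0],M[0,0]))
    print("lin",d.round(4),"yaw",round(-(az_deg-az),2),"az now",round(az,2),"tilt",M[:,1].round(4),"tcp",st["tcp_pos"].round(4),"F",st["force"].round(1),"w",round(st["grip_width"],4),"t",st["time"])
E
python3 - <<'E'
from h import *
plan([.519,-.327,.25],-8.6)
E
```

```text
lin [-0.1551 -0.0193  0.3263] yaw -55.74 az now -64.34 tilt [-0.0007  0.0013 -1.    ] tcp [ 0.292  -0.608   0.2305] F [-1.1  0.6 -0.1] w 0.0854 t 0.15
```

>>> arm_command(
  linear=[
    [-0.02,0,0.04],
    [-0.04,-0.005,0.08],
    [-0.06,-0.01,0.12],
    [-0.08,-0.015,0.165],
    [-0.1,-0.019,0.21],
    [-0.12,-0.019,0.25],
    [-0.14,-0.019,0.29],
    [-0.155,-0.019,0.326],
    [-0.155,-0.019,0.326],
    [-0.155,-0.019,0.326],
    [-0.155,-0.019,0.326],
    [-0.155,-0.019,0.326],
  ],
  yaw=[-7,-14,-21,-28,-35,-42,-49,-55.8,-55.8,-55.8,-55.8,-55.8],
  grip=[1,1,1,1,1,1,1,1,1,1,1,1],
)

```text
time: 1.35
tcp_pos: [0.5179, -0.3292, 0.2501]
eef_rot: [0.705, -0.054, 0.054, -0.705]
force: [-0.7, 0.2, -0.8]
grip_width: 0.0854
```

Run:
```python
from h import *
s=ctrl.read_state();im=read_camera("wrist")[:,:,::-1];cv2.imwrite("pics/w1.png",im)
np.save("w1.npy",np.array([cam("wrist",s)[1]]))
plan([.519,-.327,.07],-8.6)
```

```text
lin [0.0008 0.1802 0.0022] yaw -0.11 az now -8.71 tilt [-0.0006 -0.0004 -1.    ] tcp [ 0.518  -0.329   0.2502] F [ 0.6 -0.8 -0.5] w 0.0856 t 1.4
```

View pics/w1.png

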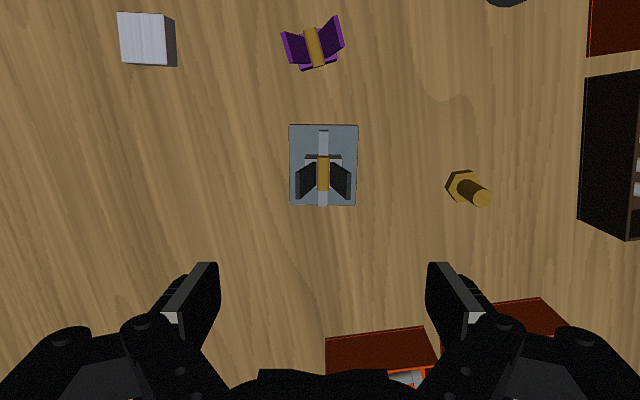

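Run:
```python
from h import *
im=cv2.imread("pics/w1.png");crop(im,275,115,375,215,6,"w1c")
```

```text
(no output)
```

View pics/w1c.png

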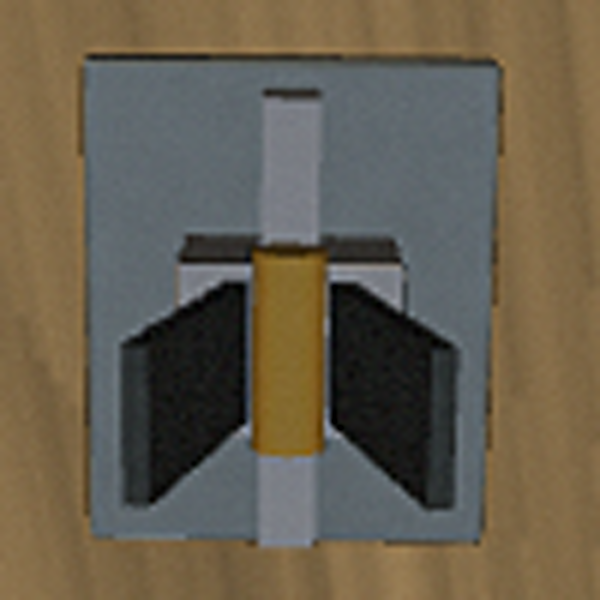

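Run:
```python
from h import *
K=cam("wrist")[0];W=(K,np.load("w1.npy")[0])
f=lambda u,v:np.array([275+u/6,115+v/6])
H=[ray(W,f(*q),.103) for q in[(123,345),(123,505),(459,348),(455,508)]]
print(np.array(H),np.mean(H,0))
B=[ray(W,f(*q),.012) for q in[(85,57),(497,62),(482,543),(95,537)]];print(np.mean(B,0))
c=lambda a,b:(a*.0375,b*.045,.012)
print(fit([(W,c(-1,1),f(85,57)),(W,c(1,1),f(497,62)),(W,c(1,-1),f(482,543)),(W,c(-1,-1),f(95,537))],[.52,-.33,-.15]))
# tab ends top z=.03
print(ray(W,f(292,95),.03),ray(W,f(288,545),.03))
```

```text
[[ 0.4967 -0.3153  0.103 ]
 [ 0.4926 -0.3384  0.103 ]
 [ 0.5433 -0.3228  0.103 ]
 [ 0.5398 -0.346   0.103 ]] [ 0.5181 -0.3306  0.103 ]
[ 0.5181 -0.3312  0.012 ]
(array([ 0.5181, -0.3312, -0.161 ]), array([[-0.6395, -0.1425],
       [ 1.092 , -0.2929],
       [ 0.4743,  0.1102],
       [-0.8353,  0.4977]]))
[ 0.5245 -0.2915  0.03  ] [ 0.5117 -0.3707  0.03  ]
```

>>> arm_command(
  linear=[
    [0,0.03,-0.0015],
    [0,0.06,-0.0015],
    [0,0.09,-0.0015],
    [0,0.12,-0.0015],
    [0,0.15,-0.0015],
    [0,0.17,-0.0015],
    [0,0.181,-0.0015],
    [0,0.181,-0.0015],
    [0,0.181,-0.0015],
  ],
  yaw=[0.5,0.5,0.5,0.5,0.5,0.5,0.5,0.5,0.5],
  grip=[0.8,0.8,0.8,0.8,0.8,0.8,0.8,0.8,0.8],
  force=40,
)

```text
time: 2.3
tcp_pos: [0.5192, -0.3297, 0.0701]
eef_rot: [0.705, -0.056, 0.056, -0.705]
force: [0.2, 0.9, 0.5]
grip_width: 0.0682
```

Run:
```python
from h import *
im=read_camera("wrist")[:,:,::-1];cv2.imwrite("pics/w2.png",im)
plan([.518,-.3305,.069],-9.2)
```

```text
lin [-0.0015  0.0016 -0.001 ] yaw 0.13 az now -9.07 tilt [ 0.0019 -0.0011 -1.    ] tcp [ 0.5196 -0.3298  0.0706] F [ 0.8 -0.9  1.1] w 0.068 t 2.35
```

View pics/w2.png

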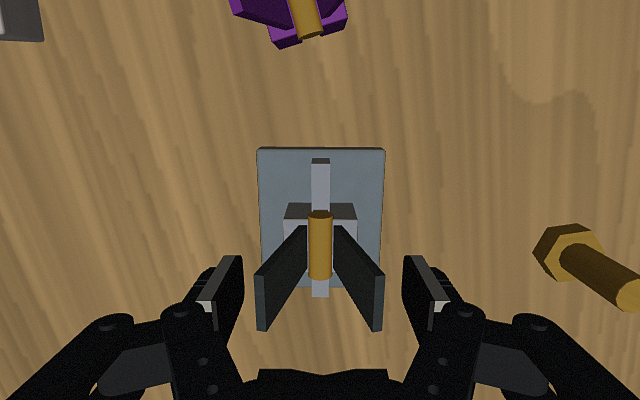

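>>> arm_command(
  linear=[
    [-0.001,0.001,-0.001],
    [-0.001,0.001,-0.001],
    [-0.001,0.001,-0.001],
    [-0.001,0.001,-0.001],
    [-0.001,0.001,-0.001],
    [-0.001,0.001,-0.001],
    [-0.001,0.001,-0.001],
    [-0.001,0.001,-0.001],
    [-0.001,0.001,-0.001],
    [-0.001,0.001,-0.001],
  ],
  yaw=[0,0,0,0,0,0,0,0,0,0],
  grip=[0.8,0.5,0.35,0.1,0.1,0.1,0.1,0.1,0.1,0.1],
  force=40,
)

```text
time: 3.35
tcp_pos: [0.5183, -0.3306, 0.0708]
eef_rot: [0.705, -0.055, 0.057, -0.704]
force: [-4.5, 2.3, 16.0]
grip_width: 0.0184
```

Run:
```python
from h import *
im=read_camera("wrist")[:,:,::-1];cv2.imwrite("pics/w3.png",im)
plan([.518,-.3305,.069],-9.2)
```

```text
lin [-0.0003  0.0018  0.    ] yaw 0.13 az now -9.07 tilt [ 0.0014 -0.0016 -1.    ] tcp [ 0.5183 -0.3306  0.0708] F [-4.   1.1 15.8] w 0.0183 t 3.4
```

View pics/w3.png

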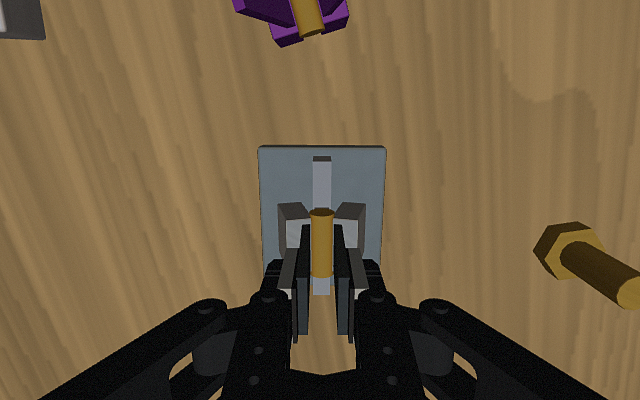

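>>> arm_command(
  linear=[
    [0,-0.01,0],
    [0,-0.03,0],
    [0,-0.06,0],
    [0,-0.09,0],
    [0,-0.12,0],
    [0,-0.13,0],
    [0,-0.13,0],
  ],
  yaw=[0,0,0,0,0,0,0],
  grip=[0.1,0.1,0.1,0.1,0.1,0.1,0.1],
)

```text
time: 4.1
tcp_pos: [0.5184, -0.3303, 0.1997]
eef_rot: [0.705, -0.055, 0.057, -0.704]
force: [1.0, -0.8, -1.8]
grip_width: 0.0181
```

Run:
```python
from h import *
im=read_camera("wrist")[:,:,::-1];cv2.imwrite("pics/w4.png",im)
crop(im,220,140,420,340,3,"w4c")
plan([.566,.072,.20],13.6)
```

```text
lin [-0.0152 -0.0021  0.4045] yaw -22.64 az now -9.04 tilt [-0.     -0.0002 -1.    ] tcp [ 0.5174 -0.3298  0.198 ] F [-0.7  0.7 -1.8] w 0.0181 t 4.15
```

View pics/w4c.png

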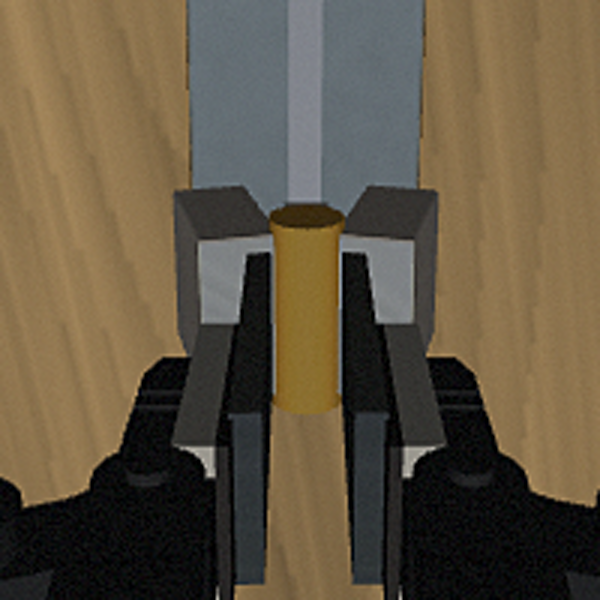

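>>> arm_command(
  linear=[
    [-0.002,0,0.035],
    [-0.004,0,0.075],
    [-0.006,0,0.12],
    [-0.008,0,0.165],
    [-0.01,0,0.21],
    [-0.012,0,0.255],
    [-0.014,0,0.3],
    [-0.015,0,0.345],
    [-0.015,0,0.385],
    [-0.015,0,0.405],
    [-0.015,0,0.405],
    [-0.015,0,0.405],
  ],
  yaw=[-2,-4,-6,-9,-12,-15,-18,-21,-22.6,-22.6,-22.6,-22.6],
  grip=[0.1,0.1,0.1,0.1,0.1,0.1,0.1,0.1,0.1,0.1,0.1,0.1],
)

```text
time: 5.35
tcp_pos: [0.5654, 0.0721, 0.1964]
eef_rot: [0.702, 0.083, -0.085, -0.702]
force: [-0.0, -0.9, -0.9]
grip_width: 0.0183
```

Run:
```python
from h import *
s=ctrl.read_state();im=read_camera("wrist")[:,:,::-1];cv2.imwrite("pics/w5.png",im)
np.save("w5.npy",cam("wrist",s)[1])
plan([.566,.072,.20],13.6)
```

```text
lin [ 0.0006 -0.0033  0.0008] yaw -0.09 az now 13.51 tilt [-0.0028 -0.001  -1.    ] tcp [0.5656 0.0711 0.1967] F [-0.7 -1.  -1.3] w 0.0184 t 5.4
```

View pics/w5.png

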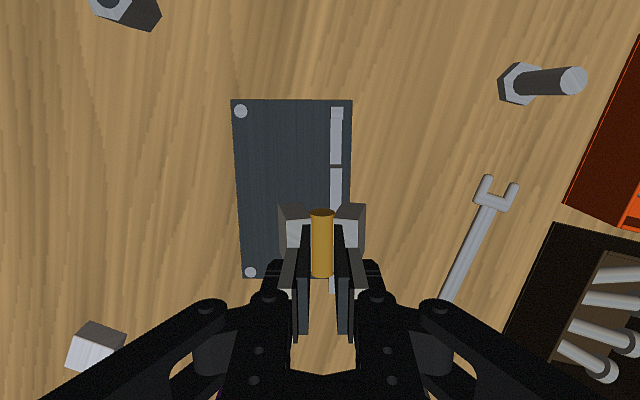

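Run:
```python
from h import *
im=cv2.imread("pics/w5.png");crop(im,222,90,362,200,5.7,"w5c");crop(im,225,185,365,295,5.7,"w5d")
```

```text
(no output)
```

View pics/w5c.png

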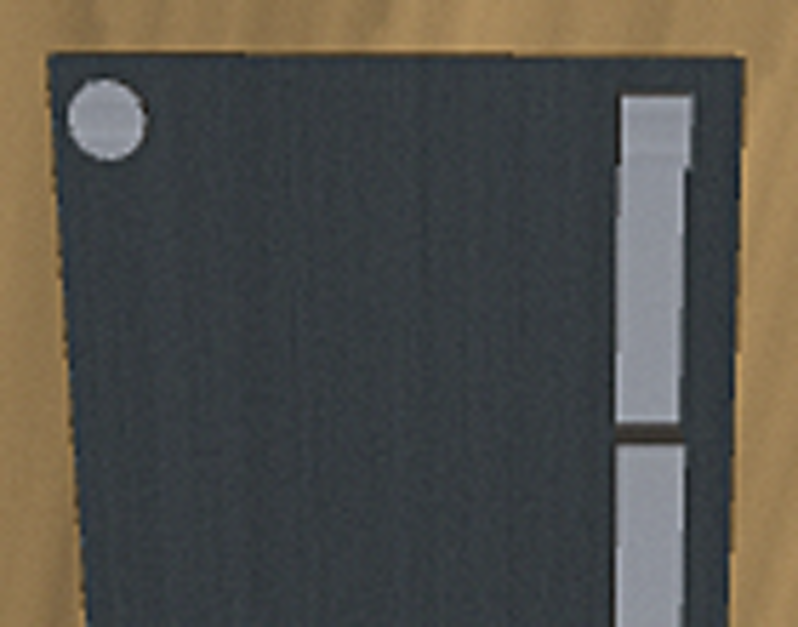

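View pics/w5d.png

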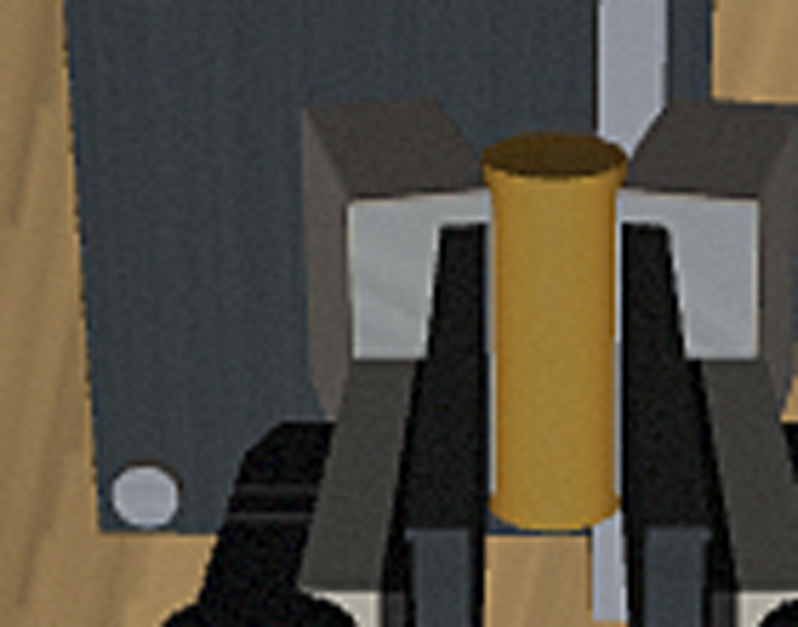

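Run:
```python
from h import *
W=(cam("wrist")[0],np.load("w5.npy"))
a=lambda u,v:np.array([222+u/5.7,90+v/5.7]);b=lambda u,v:np.array([225+u/5.7,185+v/5.7])
F=lambda x,y,z:(.04+x,y,.012+z)
o=[(W,(-.055,.09,.012),a(48,55)),(W,(.055,.09,.012),a(744,60)),(W,(-.055,-.09,.012),b(100,530)),
(W,F(-.005,.085,.036),a(621,95)),(W,F(.005,.085,.036),a(694,95)),(W,F(-.005,.035,.018),a(616,424)),(W,F(.005,.035,.018),a(680,424)),(W,F(-.005,.035,.036),a(616,445)),(W,F(.005,.035,.036),a(687,445))]
p,r=fit(o,[.54,.05,.23]);print(p,np.degrees(p[2]),r.round(2).tolist())
c,s=np.cos(p[2]),np.sin(p[2]);n=p[:2]+[c*.04-s*.055,s*.04+c*.055];print("notch",n)
# alone fence
print(fit(o[3:],[.54,.05,.23])[0])
plan([n[0],n[1],.13],np.degrees(p[2]))
plan([n[0],n[1],.0708],np.degrees(p[2]))
```

```text
[0.5416 0.0452 0.2333] 13.369132522637823 [[-0.25, -0.3], [0.2, -0.54], [-0.14, 0.63], [0.2, 0.17], [-0.15, 0.23], [0.01, -0.19], [-0.02, -0.13], [0.37, 0.1], [-0.24, 0.16]]
notch [0.5678 0.108 ]
[0.5415 0.0453 0.2336]
lin [0.0109 0.0666 0.0354] yaw 0.14 az now 13.51 tilt [-0.0028 -0.001  -1.    ] tcp [0.5656 0.0711 0.1967] F [-0.7 -1.  -1.3] w 0.0184 t 5.4
lin [0.0111 0.1258 0.0354] yaw 0.14 az now 13.51 tilt [-0.0028 -0.001  -1.    ] tcp [0.5656 0.0711 0.1967] F [-0.7 -1.  -1.3] w 0.0184 t 5.4
```

>>> arm_command(
  linear=[
    [0.003,0,0.01],
    [0.006,0,0.02],
    [0.009,0,0.03],
    [0.011,0,0.0355],
    [0.011,0.03,0.0355],
    [0.011,0.06,0.0355],
    [0.011,0.08,0.0355],
    [0.011,0.08,0.0355],
    [0.011,0.08,0.0355],
  ],
  yaw=[0,0,0,0,0,0,0,0,0],
  grip=[0.1,0.1,0.1,0.1,0.1,0.1,0.1,0.1,0.1],
)

```text
time: 6.3
tcp_pos: [0.5691, 0.11, 0.1187]
eef_rot: [-0.702, -0.084, 0.084, 0.702]
force: [0.2, 0.3, -0.9]
grip_width: 0.0185
```

Run:
```python
from h import *
for i in range(2):
    plan([.5678,.108,.0708],13.37);im=read_camera("wrist")[:,:,::-1]
crop(im,220,140,440,340,3,"w6c")
im=read_camera("side")[:,:,::-1];crop(im,220,150,360,270,5,"d6c")
```

```text
lin [-0.0017  0.0479 -0.0016] yaw 0.21 az now 13.58 tilt [-0.      0.0002 -1.    ] tcp [0.5691 0.11   0.1187] F [ 0.2  0.3 -0.9] w 0.0185 t 6.3
lin [-0.0025  0.0487 -0.0016] yaw 0.2 az now 13.57 tilt [ 0.0017  0.0006 -1.    ] tcp [0.5697 0.1101 0.1195] F [ 0.7  0.6 -1.4] w 0.0184 t 6.35
```

View pics/w6c.png

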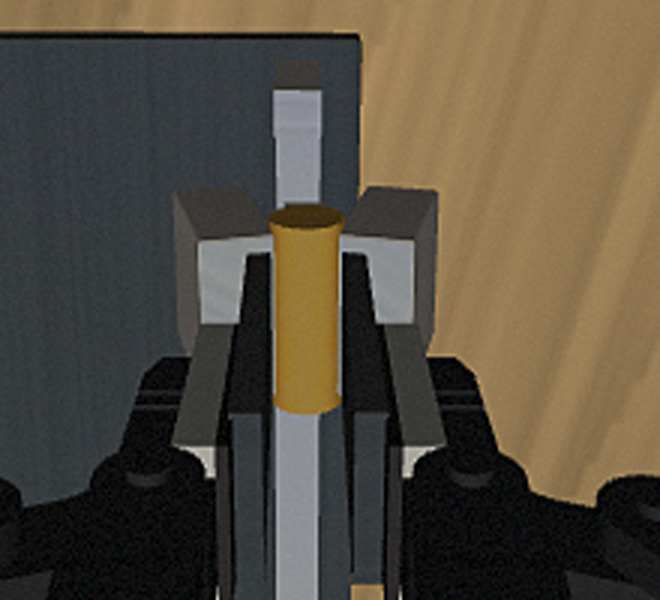

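View pics/d6c.png

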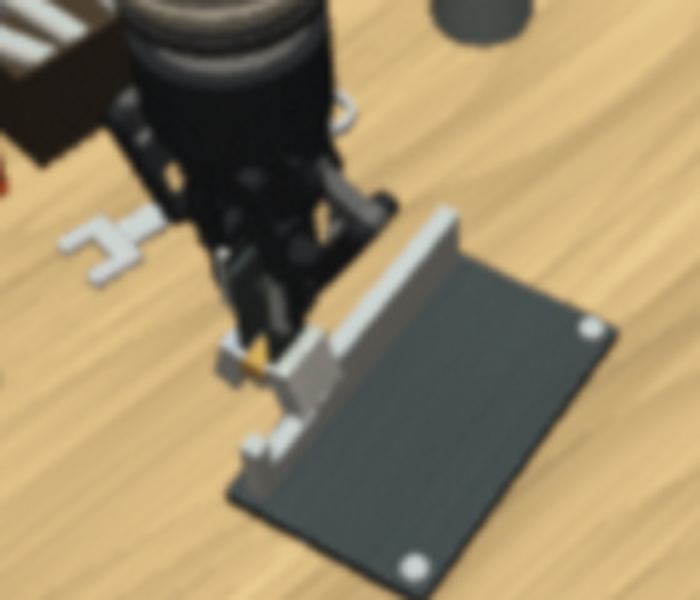

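>>> arm_command(
  linear=[
    [-0.002,0,-0.0015],
    [-0.002,0.01,-0.0015],
    [-0.002,0.02,-0.0015],
    [-0.002,0.03,-0.0015],
    [-0.002,0.038,-0.0015],
    [-0.002,0.044,-0.0015],
    [-0.002,0.047,-0.0015],
    [-0.002,0.048,-0.0015],
    [-0.002,0.048,-0.0015],
    [-0.002,0.048,-0.0015],
  ],
  yaw=[0.2,0.2,0.2,0.2,0.2,0.2,0.2,0.2,0.2,0.2],
  grip=[0.1,0.1,0.1,0.1,0.1,0.1,0.1,0.1,0.1,0.1],
)

```text
time: 7.45
tcp_pos: [0.5669, 0.1076, 0.0709]
eef_rot: [0.703, 0.082, -0.083, -0.702]
force: [-3.7, -0.8, 5.7]
grip_width: 0.0181
```

Run:
```python
from h import *
for i in range(2):
    plan([.5678,.108,.0708],13.37);im=read_camera("wrist")[:,:,::-1]
crop(im,220,140,440,340,3,"w7c")
im=read_camera("side")[:,:,::-1];crop(im,220,150,360,270,5,"d7c")
```

```text
lin [0.001  0.0001 0.0002] yaw -0.01 az now 13.36 tilt [-0.0007 -0.0007 -1.    ] tcp [0.5669 0.1076 0.0709] F [-3.7 -0.8  5.7] w 0.0181 t 7.45
lin [0.001  0.0001 0.0002] yaw -0.01 az now 13.36 tilt [-0.0007 -0.0007 -1.    ] tcp [0.5669 0.1076 0.0709] F [-3.1 -1.6  5.3] w 0.018 t 7.5
```

View pics/w7c.png

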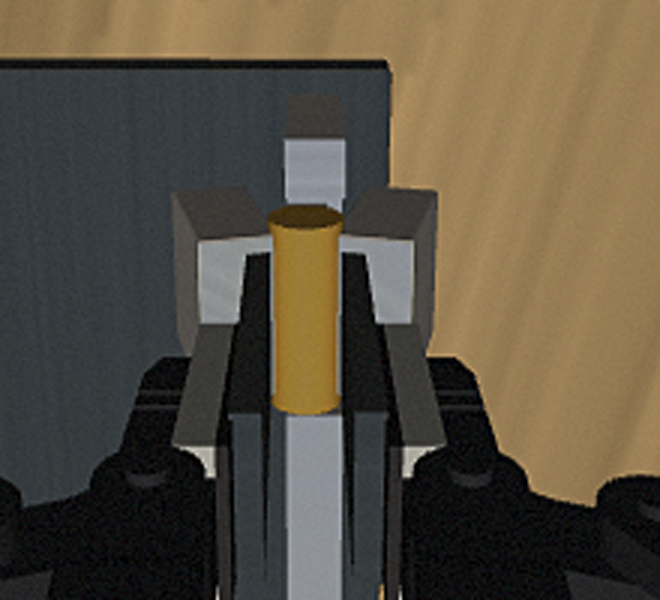

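View pics/d7c.png

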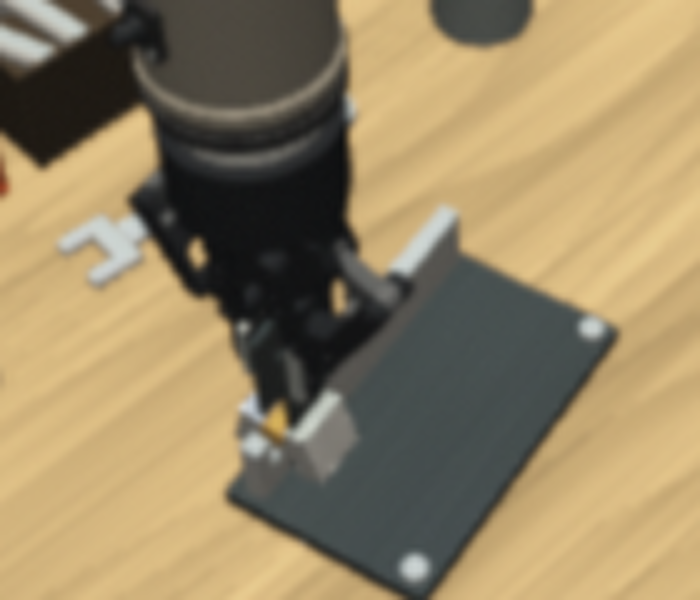

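>>> arm_command(
  linear=[
    [0.001,0,0],
    [0.001,0,0],
    [0.001,0,0],
    [0.001,0,0],
    [0.001,0,0],
    [0.001,0,0],
    [0.001,0,0],
    [0.001,0,0],
    [0.001,0,0],
    [0.001,0,0],
  ],
  yaw=[0,0,0,0,0,0,0,0,0,0],
  grip=[0.1,0.1,0.3,0.45,0.6,0.75,0.85,0.85,0.85,0.85],
)

```text
time: 8.6
tcp_pos: [0.5683, 0.1078, 0.0703]
eef_rot: [0.702, 0.082, -0.082, -0.702]
force: [-0.1, -0.1, -0.1]
grip_width: 0.0723
```

Run:
```python
from h import *
plan([.5678,.108,.0708],13.37);im=read_camera("wrist")[:,:,::-1]
crop(im,220,140,440,340,3,"w8c")
im=read_camera("side")[:,:,::-1];crop(im,220,150,360,270,5,"d8c")
```

```text
lin [-0.0004 -0.0005  0.0003] yaw -0.01 az now 13.36 tilt [ 0.0001 -0.     -1.    ] tcp [0.5683 0.1078 0.0703] F [-0.1 -0.1 -0.1] w 0.0723 t 8.6
```

View pics/w8c.png

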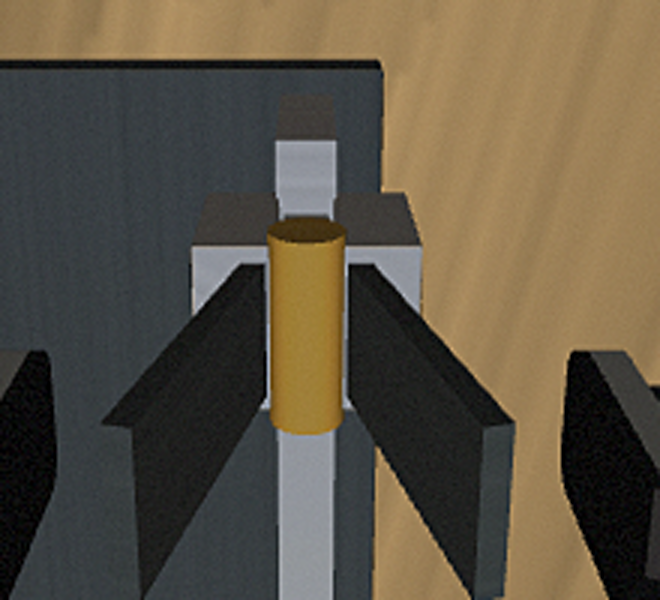

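View pics/d8c.png

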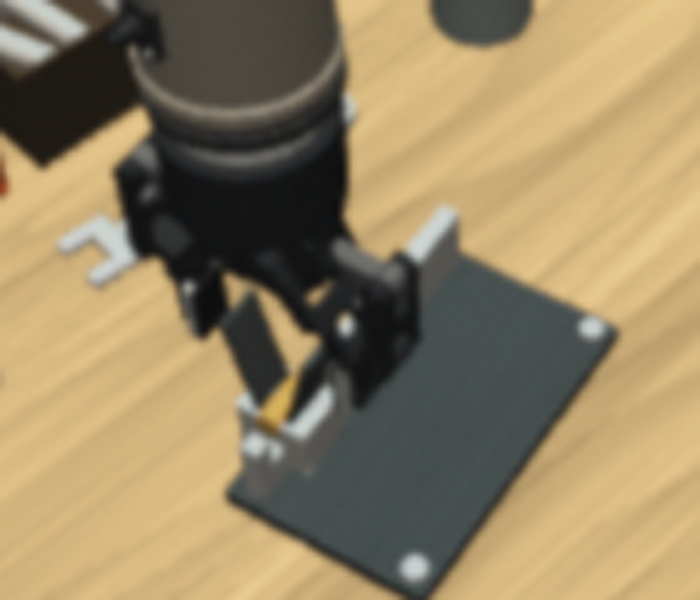

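>>> arm_command(
  linear=[
    [0,-0.02,0],
    [0,-0.06,0],
    [0,-0.1,0],
    [0,-0.14,0],
    [0,-0.17,0],
    [0,-0.18,0],
    [0,-0.18,0],
  ],
  yaw=[0,0,0,0,0,0,0],
  grip=[1,1,1,1,1,1,1],
)

```text
time: 9.4
tcp_pos: [0.569, 0.1081, 0.2517]
eef_rot: [-0.702, -0.083, 0.081, 0.702]
force: [0.4, -0.4, -0.3]
grip_width: 0.0855
```

Run:
```python
from h import *
s=ctrl.read_state();im=read_camera("wrist")[:,:,::-1];cv2.imwrite("pics/w9.png",im);np.save("w9.npy",cam("wrist",s)[1])
crop(im,200,60,420,260,3.5,"w9c")
plan([.499,.308,.25],-14.8)
```

```text
lin [-0.021  -0.0001  0.2109] yaw 28.15 az now 13.35 tilt [ 0.0002 -0.0003 -1.    ] tcp [0.5682 0.1077 0.25  ] F [-0.1  0.1 -0.1] w 0.0854 t 9.45
```

View pics/w9c.png

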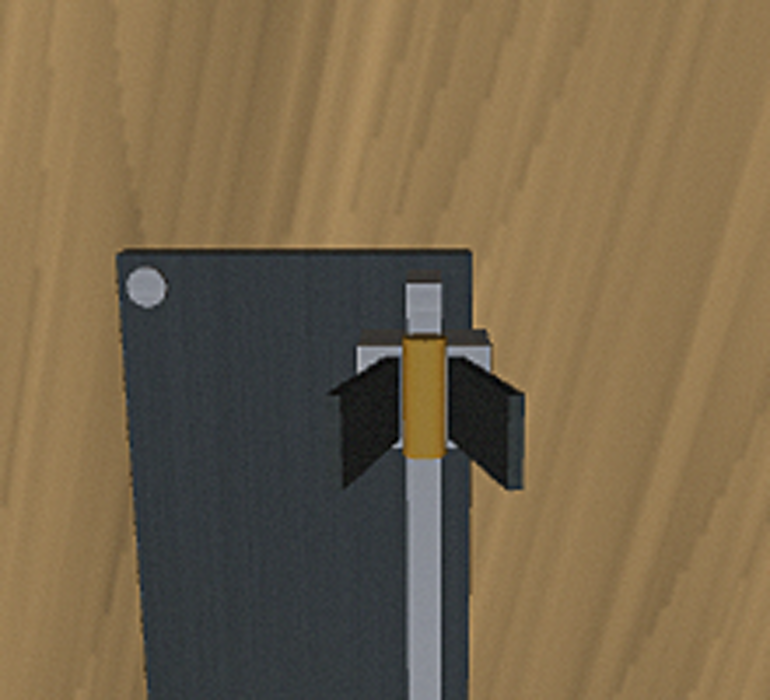

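Run:
```python
from h import *
W=(cam("wrist")[0],np.load("w9.npy"))
a=lambda u,v:np.array([200+u/3.5,60+v/3.5])
H=np.array([ray(W,a(*q),.103) for q in[(524,395),(522,490),(329,394),(343,488)]]);m=H.mean(0)
p=np.array([.5416,.0452]);t=.2333;Rm=np.array([[np.cos(t),np.sin(t)],[-np.sin(t),np.cos(t)]])
print(H,(H[:,:2]-p)@Rm.T-[.04,.055],Rm@(m[:2]-p)-[.04,.055])
```

```text
[[0.5891 0.1232 0.103 ]
 [0.5947 0.0999 0.103 ]
 [0.543  0.1125 0.103 ]
 [0.5514 0.0901 0.103 ]] [[ 0.0242  0.0099]
 [ 0.0243 -0.0141]
 [-0.023   0.0102]
 [-0.0201 -0.0136]] [ 0.0013 -0.0019]
```

>>> arm_command(
  linear=[
    [-0.003,0,0.03],
    [-0.006,0,0.065],
    [-0.01,0,0.1],
    [-0.014,0,0.135],
    [-0.018,0,0.17],
    [-0.021,0,0.2],
    [-0.021,0,0.211],
    [-0.021,0,0.211],
    [-0.021,0,0.211],
  ],
  yaw=[4,8,12,16,20,24,28,28,28],
  grip=[1,1,1,1,1,1,1,1,1],
)

```text
time: 10.35
tcp_pos: [0.4988, 0.3071, 0.2486]
eef_rot: [0.702, -0.09, 0.089, -0.701]
force: [0.3, -0.3, 0.6]
grip_width: 0.0854
```

Run:
```python
from h import *
s=ctrl.read_state();im=read_camera("wrist")[:,:,::-1];cv2.imwrite("pics/w10.png",im);np.save("w10.npy",cam("wrist",s)[1])
crop(im,260,80,400,220,4.2,"w10c")
plan([.499,.308,.25],-14.8)
```

```text
lin [-0.0006 -0.0011  0.0013] yaw 0.17 az now -14.63 tilt [-0.0017 -0.002  -1.    ] tcp [0.4993 0.3066 0.2489] F [ 0.3 -0.3 -0.4] w 0.0851 t 10.4
```

View pics/w10c.png

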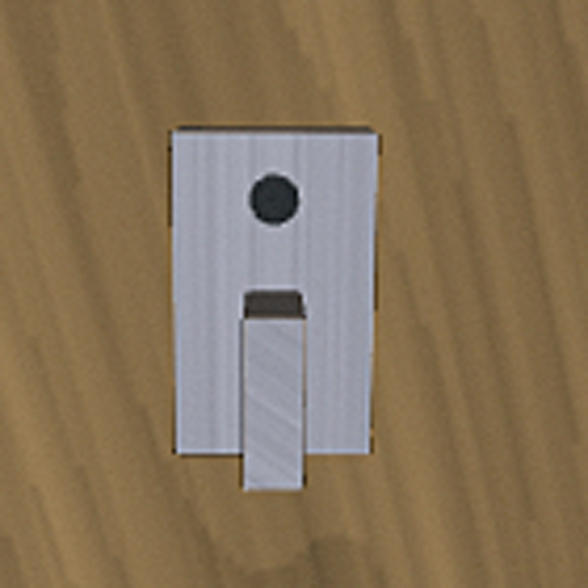

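Run:
```python
from h import *
W=(cam("wrist")[0],np.load("w10.npy"));f=lambda u,v:np.array([260+u/4.2,80+v/4.2])
o=[(W,(x,y,.028),f(*q)) for x,y,q in[(-.025,.04,(172,130)),(.025,.04,(378,133)),(.025,-.04,(372,453)),(-.025,-.04,(177,453))]]
o+=[(W,(x,y,.068),f(*q)) for x,y,q in[(-.007,.002,(243,318)),(.007,.002,(305,318)),(.007,-.038,(303,489)),(-.007,-.038,(243,489))]]
p,r=fit(o,[.504,.325,-.25]);print(p,np.degrees(p[2]),r.round(2).tolist())
c,s=np.cos(p[2]),np.sin(p[2]);l=p[:2]+[-s*-.018,c*-.018];print("lug",l)
plan([l[0],l[1],.034],np.degrees(p[2]))
# target block pose
t=.2333;P=np.array([.5416,.0452]);loc=np.array([.04-.03,.055-.002-.015-.04]);
c,s=np.cos(t),np.sin(t);print("block target",P+[c*loc[0]-s*loc[1],s*loc[0]+c*loc[1]])
loc=loc+[0,-.018];print("lug target",P+[c*loc[0]-s*loc[1],s*loc[0]+c*loc[1]])
```

```text
[ 0.5054  0.3232 -0.2566] -14.699322577247493 [[-0.42, 0.08], [0.29, -0.45], [-0.26, 0.4], [-0.5, 0.22], [0.02, -0.42], [0.36, -0.37], [0.33, 0.36], [0.04, 0.3]]
lug [0.5008 0.3058]
lin [0.002  0.2149 0.0002] yaw 0.07 az now -14.63 tilt [-0.0017 -0.002  -1.    ] tcp [0.4993 0.3066 0.2489] F [ 0.3 -0.3 -0.4] w 0.0851 t 10.4
block target [0.5518 0.0456]
lug target [0.556  0.0281]
```

>>> arm_command(
  linear=[
    [0.002,0.03,0],
    [0.002,0.07,0],
    [0.002,0.11,0],
    [0.002,0.15,0],
    [0.002,0.18,0],
    [0.002,0.2,0],
    [0.002,0.208,0],
    [0.002,0.211,0],
    [0.002,0.211,0],
    [0.002,0.211,0],
  ],
  yaw=[0,0,0,0,0,0,0,0,0,0],
  grip=[1,1,1,1,0.8,0.6,0.5,0.5,0.5,0.5],
  force=80,
)

```text
time: 11.4
tcp_pos: [0.5019, 0.308, 0.0405]
eef_rot: [-0.701, 0.09, -0.091, 0.702]
force: [-0.2, 0.3, 0.6]
grip_width: 0.0424
```

Run:
```python
from h import *
im=read_camera("wrist")[:,:,::-1];cv2.imwrite("pics/w11.png",im)
plan([.5008,.3058,.038],-14.7)
```

```text
lin [-0.0005  0.0025 -0.0025] yaw 0.04 az now -14.66 tilt [ 0.0018  0.001  -1.    ] tcp [0.5019 0.3081 0.0405] F [-0.1  0.3 -0.2] w 0.0427 t 11.45
```

View pics/w11.png

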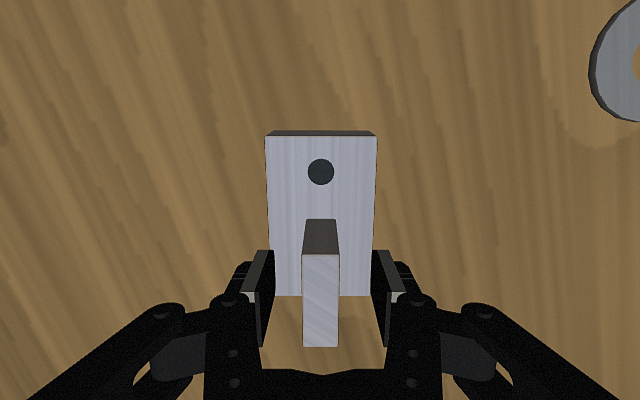

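>>> arm_command(
  linear=[
    [-0.001,0.002,-0.0025],
    [-0.001,0.002,-0.0025],
    [-0.001,0.002,-0.0025],
    [-0.001,0.002,-0.0025],
    [-0.001,0.002,-0.0025],
    [-0.001,0.002,-0.0025],
    [-0.001,0.002,-0.0025],
    [-0.001,0.002,-0.0025],
  ],
  yaw=[0,0,0,0,0,0,0,0],
  grip=[0.5,0.3,0,0,0,0,0,0],
  force=80,
)

```text
time: 12.25
tcp_pos: [0.4996, 0.3055, 0.0375]
eef_rot: [0.701, -0.09, 0.09, -0.701]
force: [-0.5, -2.1, 5.8]
grip_width: 0.013
```

Run:
```python
from h import *
plan([.5008,.3058,.038],-14.7)
```

```text
lin [ 0.0011 -0.0005  0.0006] yaw 0.05 az now -14.65 tilt [ 0.0003 -0.0002 -1.    ] tcp [0.4996 0.3055 0.0375] F [-0.5 -2.1  5.8] w 0.013 t 12.25
```

>>> arm_command(
  linear=[
    [0,-0.01,0],
    [0,-0.04,0],
    [0,-0.08,0],
    [0,-0.11,0],
    [0,-0.14,0],
    [0,-0.15,0],
    [0,-0.15,0],
  ],
  yaw=[0,0,0,0,0,0,0],
  grip=[0,0,0,0,0,0,0],
)

```text
time: 12.95
tcp_pos: [0.4998, 0.306, 0.1883]
eef_rot: [-0.701, 0.089, -0.091, 0.702]
force: [-0.1, -0.2, -4.6]
grip_width: 0.0132
```

Run:
```python
from h import *
s=ctrl.read_state();im=read_camera("wrist")[:,:,::-1];cv2.imwrite("pics/w12.png",im);np.save("w12.npy",cam("wrist",s)[1])
crop(im,220,100,420,300,3,"w12c")
t=.2333;P=np.array([.5416,.0452]);c,s=np.cos(t),np.sin(t)
loc=np.array([.04-.03-.010,.055-.002-.015-.04-.018-.015]);q=P+[c*loc[0]-s*loc[1],s*loc[0]+c*loc[1]];print(q)
plan([q[0],q[1],.19],13.37)
```

```text
[0.5497 0.0111]
lin [ 0.1234 -0.0033 -0.2717] yaw -28.02 az now -14.65 tilt [-0.0004 -0.0004 -1.    ] tcp [0.499  0.3053 0.1866] F [ 0.2 -0.1 -5.1] w 0.0126 t 13.0
```

View pics/w12c.png

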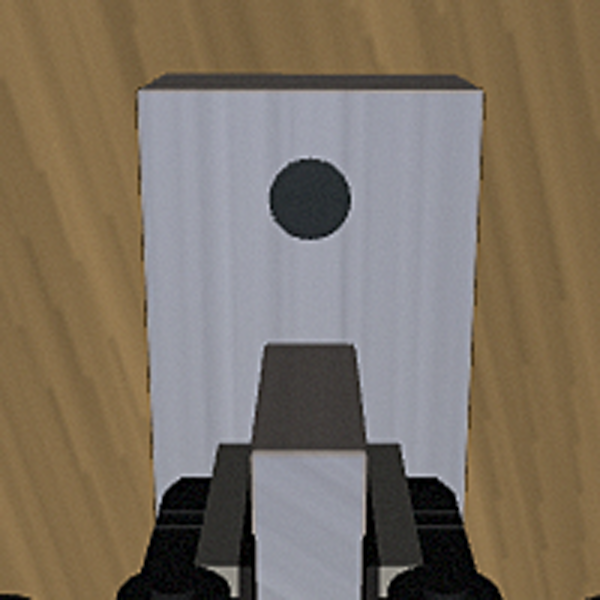

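>>> arm_command(
  linear=[
    [0.012,0,-0.025],
    [0.027,0,-0.06],
    [0.042,0,-0.095],
    [0.058,0,-0.13],
    [0.074,0,-0.165],
    [0.09,0,-0.2],
    [0.105,0,-0.235],
    [0.118,0,-0.26],
    [0.1235,0,-0.2715],
    [0.1235,0,-0.2715],
    [0.1235,0,-0.2715],
  ],
  yaw=[-3,-6,-9,-12,-15,-18,-21,-25,-28,-28,-28],
  grip=[0,0,0,0,0,0,0,0,0,0,0],
)

```text
time: 14.1
tcp_pos: [0.5492, 0.0123, 0.1857]
eef_rot: [-0.702, -0.081, 0.083, 0.703]
force: [-0.3, 1.1, -4.8]
grip_width: 0.0128
```

Run:
```python
from h import *
plan([.5497,.0111,.07],13.37)
im=read_camera("wrist")[:,:,::-1];cv2.imwrite("pics/w13.png",im)
plan([.5497,.0111,.07],13.37)
```

```text
lin [ 0.0005  0.1157 -0.0015] yaw -0.08 az now 13.29 tilt [-0.0028  0.0009 -1.    ] tcp [0.5492 0.0123 0.1857] F [-0.3  1.1 -4.8] w 0.0128 t 14.1
lin [ 0.      0.1162 -0.0023] yaw 0.01 az now 13.38 tilt [-0.0021  0.001  -1.    ] tcp [0.5494 0.0132 0.1862] F [-0.7  0.6 -4.3] w 0.0126 t 14.15
```

View pics/w13.png

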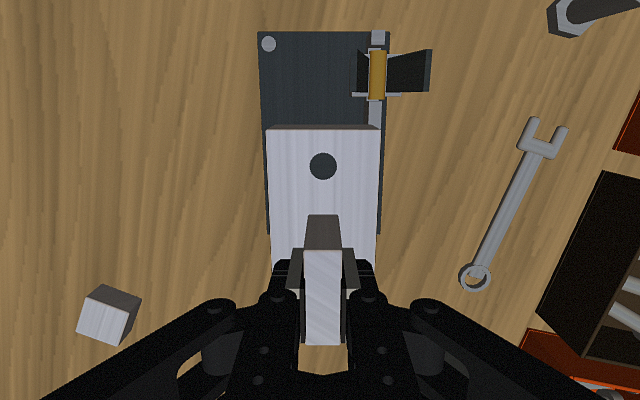

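>>> arm_command(
  linear=[
    [0,0.03,-0.001],
    [0,0.06,-0.001],
    [0,0.09,-0.001],
    [0,0.11,-0.001],
    [0,0.125,-0.001],
    [0,0.131,-0.001],
    [0,0.133,-0.001],
    [0,0.133,-0.001],
    [0,0.133,-0.001],
  ],
  yaw=[0,0,0,0,0,0,0,0,0],
  grip=[0,0,0,0,0,0,0,0,0],
)

```text
time: 15.05
tcp_pos: [0.5514, 0.0109, 0.0553]
eef_rot: [0.702, 0.083, -0.081, -0.702]
force: [0.4, 0.7, -4.9]
grip_width: 0.0128
```

Run:
```python
from h import *
im=read_camera("wrist")[:,:,::-1];cv2.imwrite("pics/w14.png",im)
plan([.5497,.0111,.05],13.37)
im=read_camera("side")[:,:,::-1];crop(im,220,150,360,270,5,"d14c")
```

```text
lin [-0.0015  0.0053  0.0007] yaw -0.03 az now 13.34 tilt [ 0.0019  0.     -1.    ] tcp [0.5513 0.0108 0.0553] F [ 0.4 -0.4 -4.7] w 0.0128 t 15.1
```

View pics/w14.png

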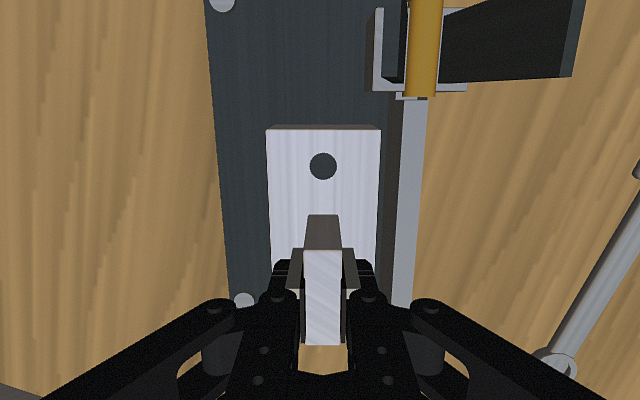

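View pics/d14c.png

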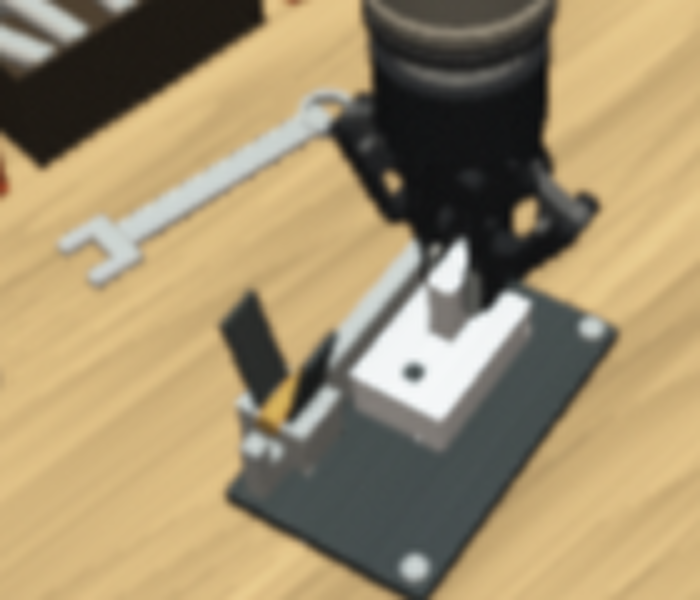

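>>> arm_command(
  linear=[
    [0,0.004,0],
    [0.003,0.004,0.004],
    [0.005,0.004,0.008],
    [0.005,0.005,0.01],
    [0.005,0.006,0.01],
    [0.005,0.006,0.01],
    [0.005,0.006,0.01],
  ],
  yaw=[0,0,0,0,0,0,0],
  grip=[0,0,0,0,0,0,0],
)

```text
time: 15.85
tcp_pos: [0.5538, 0.0227, 0.0495]
eef_rot: [-0.702, -0.083, 0.082, 0.702]
force: [-2.0, 0.6, 6.5]
grip_width: 0.0127
```

```bash
cat >> h.py <<'E'
def tf():
    s=ctrl.read_state();M=R.from_quat(s["eef_rot"]).as_matrix()
    t=.2333;P=np.array([.5416,.0452]);d=s["tcp_pos"][:2]-P
    c,n=np.cos(t),np.sin(t);L=np.array([c*d[0]+n*d[1],-n*d[0]+c*d[1]])
    print("tool-frame F",(M.T@s["force"]).round(1),"M",(M.T@s["moment"]).round(2),"block gap fence",round(.01-L[0],4),"gap clip",round(.038-.058-L[1],4),"z",s["tcp_pos"][2].round(4),"az",np.degrees(np.arctan2(M[1,0],M[0,0])).round(2),"tilt",M[:,1].round(4),"t",s["time"])
E
python3 - <<'E'
from h import *
tf();im=read_camera("wrist")[:,:,::-1];cv2.imwrite("pics/w15.png",im);tf()
E
```

```text
tool-frame F [-1.8 -6.5  1. ] M [ 0.29 -0.02  0.6 ] block gap fence 0.0033 gap clip 0.0047 z 0.0495 az 13.41 tilt [ 0.0017  0.0006 -1.    ] t 15.85
tool-frame F [-1.  -6.6  0.9] M [ 0.27 -0.06  0.56] block gap fence 0.0033 gap clip 0.0047 z 0.0495 az 13.41 tilt [ 0.0017  0.0006 -1.    ] t 15.9
```

View pics/w15.png

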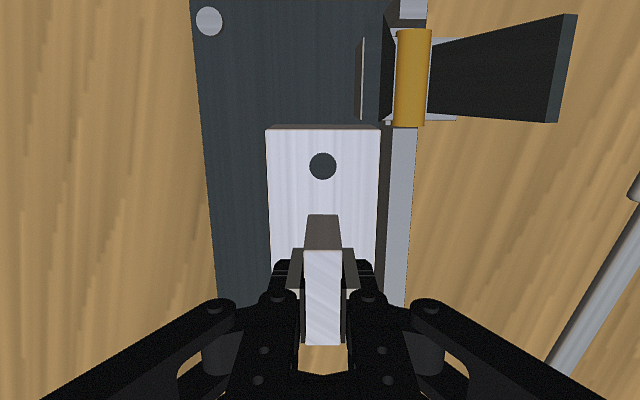

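>>> arm_command(
  linear=[
    [0.001,0,0],
    [0.002,0,0],
    [0.003,0,0],
    [0.004,0,0],
    [0.004,0,0],
    [0.004,0,0],
  ],
  yaw=[0,0,0,0,0,0],
  grip=[0,0,0,0,0,0],
)

```text
time: 16.5
tcp_pos: [0.5541, 0.0227, 0.0496]
eef_rot: [0.703, 0.081, -0.084, -0.702]
force: [-14.0, -2.0, 20.2]
grip_width: 0.013
```

```bash
python3 -c "from h import *;tf()"
```

```text
tool-frame F [-14.2 -20.2   1.3] M [ 0.57 -0.08  2.94] block gap fence 0.003 gap clip 0.0048 z 0.0496 az 13.39 tilt [-0.0051 -0.0021 -1.    ] t 16.5
```

>>> arm_command(
  linear=[
    [0,0,0.002],
    [0,0,0.004],
    [0,0,0.005],
    [0,0,0.005],
    [0,0,0.005],
  ],
  yaw=[0,0,0,0,0],
  grip=[0,0,0,0,0],
)

```text
time: 17.0
tcp_pos: [0.5559, 0.0254, 0.0495]
eef_rot: [0.703, 0.082, -0.082, -0.701]
force: [-3.7, -5.4, 10.9]
grip_width: 0.0129
```

```bash
python3 -c "from h import *;tf()"
```

```text
tool-frame F [ -4.8 -10.9  -4.4] M [-0.68 -0.16  1.31] block gap fence 0.0007 gap clip 0.0025 z 0.0495 az 13.29 tilt [-0.0001 -0.0031 -1.    ] t 17.0
```

>>> arm_command(
  linear=[
    [0,-0.0005,0.001],
    [0.001,-0.0005,0.002],
    [0.002,-0.0005,0.003],
    [0.002,-0.0005,0.003],
    [0.002,-0.0005,0.003],
  ],
  yaw=[0,0,0,0,0],
  grip=[0,0,0,0,0],
)

```text
time: 17.5
tcp_pos: [0.556, 0.0274, 0.0495]
eef_rot: [0.704, 0.08, -0.083, -0.701]
force: [-6.8, -9.3, 11.9]
grip_width: 0.0128
```

Run:
```python
from h import *
tf();im=read_camera("wrist")[:,:,::-1];cv2.imwrite("pics/w16.png",im);tf()
```

```text
tool-frame F [ -8.8 -11.9  -7.5] M [-1.29 -0.2   1.84] block gap fence 0.0001 gap clip 0.0006 z 0.0495 az 13.24 tilt [-0.0025 -0.0049 -1.    ] t 17.5
tool-frame F [ -8.6 -12.6  -8.1] M [-1.34 -0.22  1.85] block gap fence 0.0001 gap clip 0.0006 z 0.0495 az 13.24 tilt [-0.0025 -0.0049 -1.    ] t 17.55
```

View pics/w16.png

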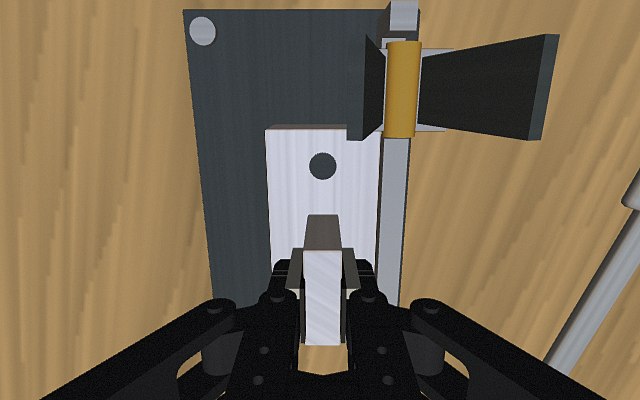

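>>> arm_command(
  linear=[
    [0,-0.0005,0.001],
    [0.001,-0.001,0.002],
    [0.002,-0.001,0.003],
    [0.002,-0.001,0.003],
    [0.002,-0.001,0.003],
  ],
  yaw=[0,0,0,0,0],
  grip=[0,0,0,0,0],
)

```text
time: 18.05
tcp_pos: [0.556, 0.0279, 0.0498]
eef_rot: [0.705, 0.079, -0.083, -0.7]
force: [-8.3, -14.8, 11.1]
grip_width: 0.0128
```

```bash
python3 -c "from h import *;tf()"
```

```text
tool-frame F [-11.5 -10.9 -12.6] M [-2.4  -0.26  2.36] block gap fence -0.0 gap clip 0.0001 z 0.0498 az 13.14 tilt [-0.0056 -0.0084 -0.9999] t 18.05
```

>>> arm_command(
  linear=[
    [0,0,0.001],
    [0.001,0,0.002],
    [0.001,0,0.002],
    [0.001,0,0.002],
    [0.001,0,0.002],
  ],
  yaw=[0,0,0,0,0],
  grip=[0,0,0,0,0],
)

```text
time: 18.55
tcp_pos: [0.556, 0.028, 0.0498]
eef_rot: [0.706, 0.078, -0.083, -0.699]
force: [-9.7, -20.9, 16.1]
grip_width: 0.013
```

```bash
python3 -c "from h import *;tf()"
```

```text
tool-frame F [-14.3 -15.8 -18.3] M [-3.25 -0.32  2.89] block gap fence -0.0 gap clip 0.0001 z 0.0498 az 13.06 tilt [-0.0069 -0.0111 -0.9999] t 18.55
```

>>> arm_command(
  linear=[
    [0.001,-0.0005,0],
    [0.002,-0.001,0],
    [0.002,-0.001,0],
    [0.002,-0.001,0],
    [0.002,-0.001,0],
  ],
  yaw=[0,0,0,0,0],
  grip=[0,0,0,0,0],
)

```text
time: 19.05
tcp_pos: [0.5561, 0.028, 0.0499]
eef_rot: [0.706, 0.076, -0.085, -0.699]
force: [-11.9, -20.9, 13.5]
grip_width: 0.0131
```

Run:
```python
from h import *
tf();s=ctrl.read_state();im=read_camera("wrist")[:,:,::-1];cv2.imwrite("pics/w17.png",im);np.save("w17.npy",cam("wrist",s)[1]);crop(im,250,0,450,200,4,"w17c")
im=read_camera("side")[:,:,::-1];crop(im,220,150,360,270,5,"d17c");tf()
```

```text
tool-frame F [-16.5 -13.1 -17.8] M [-3.17 -0.29  3.49] block gap fence -0.0001 gap clip 0.0 z 0.0499 az 13.06 tilt [-0.0106 -0.0119 -0.9999] t 19.05
tool-frame F [-16.7 -11.9 -17.5] M [-3.15 -0.29  3.5 ] block gap fence -0.0001 gap clip 0.0 z 0.0499 az 13.06 tilt [-0.0106 -0.0119 -0.9999] t 19.15
```

View pics/w17c.png

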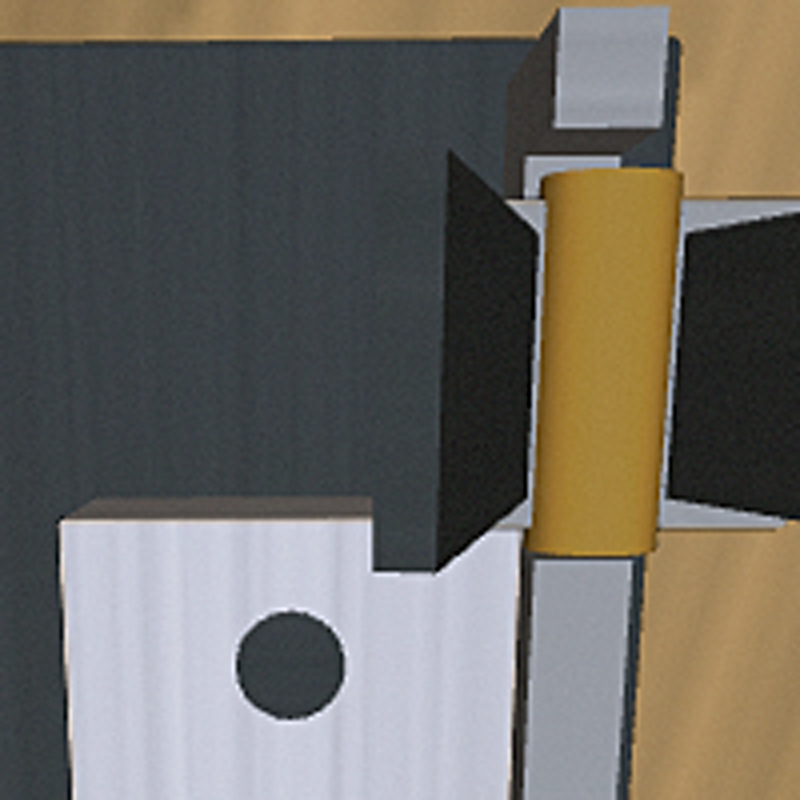

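View pics/d17c.png

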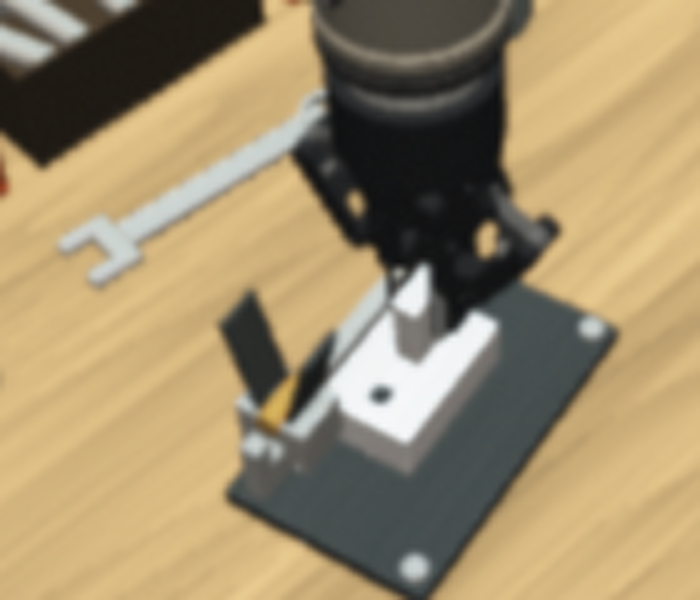

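>>> arm_command(
  linear=[
    [0.001,-0.001,0.0005],
    [0.002,-0.0015,0.0005],
    [0.002,-0.0015,0.0005],
    [0.002,-0.0015,0.0005],
    [0.002,-0.0015,0.0005],
    [0.002,-0.0015,0.0005],
  ],
  yaw=[0,0,0,0,0,0],
  grip=[0,0,0,0,0,0],
)

```text
time: 19.75
tcp_pos: [0.5561, 0.0284, 0.0503]
eef_rot: [0.706, 0.075, -0.086, -0.699]
force: [-14.4, -21.2, 9.2]
grip_width: 0.013
```

```bash
python3 -c "from h import *;tf()"
```

```text
tool-frame F [-19.   -8.7 -17.5] M [-3.46 -0.25  3.85] block gap fence -0.0002 gap clip -0.0003 z 0.0503 az 13.06 tilt [-0.0143 -0.0129 -0.9998] t 19.75
```

>>> arm_command(
  linear=[
    [0,0,0],
    [0,0,0],
    [0,0,0],
    [0,0,0],
    [0,0,0],
  ],
  yaw=[0,0,0,0,0],
  grip=[0,0,0,0,0],
)

```text
time: 20.25
tcp_pos: [0.5561, 0.0284, 0.0503]
eef_rot: [0.706, 0.075, -0.086, -0.699]
force: [-14.1, -20.5, 9.0]
grip_width: 0.013
```

Run:
```python
from h import *
tf();im=read_camera("wrist")[:,:,::-1];cv2.imwrite("pics/w18.png",im)
im=read_camera("scene")[:,:,::-1];crop(im,285,150,415,250,6,"s18c");tf()
```

```text
tool-frame F [-18.5  -8.5 -16.8] M [-3.41 -0.23  3.88] block gap fence -0.0002 gap clip -0.0003 z 0.0503 az 13.06 tilt [-0.0143 -0.0129 -0.9998] t 20.25
tool-frame F [-18.1  -7.9 -16.7] M [-3.42 -0.25  3.91] block gap fence -0.0002 gap clip -0.0003 z 0.0503 az 13.06 tilt [-0.0143 -0.0129 -0.9998] t 20.35
```

View pics/w18.png

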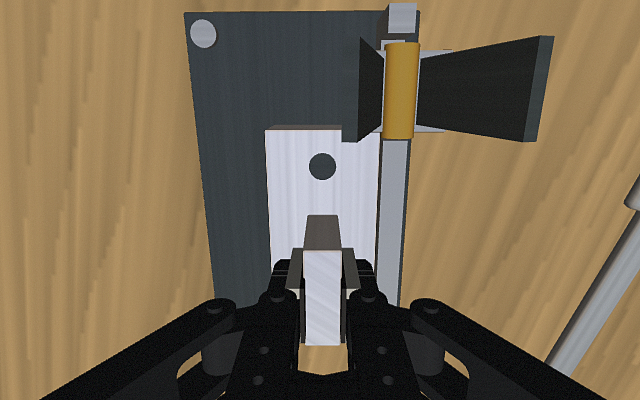

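View pics/s18c.png

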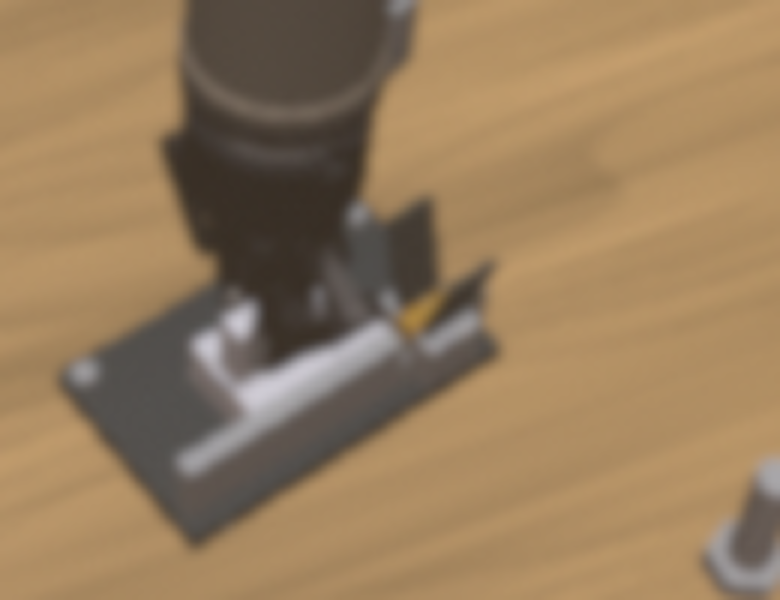

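```bash
python3 -c "
from plant import sign_off
print(sign_off())"
```

```text
the job is handed in; nothing more can be done
None
```

The job is handed in after about 20 s of the 72 s. The clip is shut in the fence notch and let go. The gripper holds the block and presses it into the corner against the fence and the clip.

- **Clip:** after release it measured about 1 mm off the notch centre across the fence and 2 mm along it. I did not measure it again after pressing, but it looked in place and clear of the fingers in the last pictures.
- **Block:** by my estimate both gaps are zero, within about 0.3 mm. Its heading is within about 0.005 rad of the fence.
- **Forces:** the wrist read about 18 N toward the fence, 17 N toward the clip and 8 N down. These stayed nearly steady over the last 0.6 s, and the measured position did not move.
- **Friction:** the first push toward the fence stuck on friction at 14 N, so I eased the down-force and pressed on. Contact at each stop is inferred from the block stalling there; I could not read it directly.
- **Tilt:** the tool leans about 0.02 rad under the push and the tip rose about 0.7 mm. That is inside the flatness limits, but I did not measure the block's own tilt.
- **Bystanders:** I saw nothing touch them. I did not re-measure their positions at the end.

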